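Build the sieve tower on the shaker

ROBOT

A 7-joint arm with a two-finger parallel gripper is mounted at the origin on a cart in front of the work surface, level with it; the furniture and walls round the work are solid. World frame = base frame: x ahead of the robot, y to its left, z up, the work surface at z = 0. Lengths are in mm, angles in rad, forces in N, time in s.
With the tool pointing down it reaches from about 400 to 875 mm from the base axis. Payload 4.4 kg.
Tool frame: the origin (TCP) lies midway between the tips of the shut fingers; the grasp point (between the pads) lies 19 mm behind it; z points along the fingers, y is the line along which they close (so a half turn about z gives the same grasp; the last joint's range is limited). The gripper opens to 85 mm and grips with 20 to 120 N. Pads are 22 mm wide; open, the fingers measure 114 mm over their backs; the gripper's body (76 mm by 85 mm) begins 54 mm behind the grasp point. The pads swing forward as they close: fully open they stand 13 mm farther back than shut.
Start: joints at [-1.27, 0.628, 0.038, 1.517, -0.027, 0.996, -0.02], TCP at [233.087, 606.785, 231.313] pointing down, gripper open.
Joint ranges: [-3.06, 3.06], [-0.37, 2.12], [-1.25, 1.32], [0.18, 2.47], [-1.1, 4.24], [0.23, 1.98], [-2.94, 2.94]. Speed limits (rad/s): [2.57, 2.57, 3.14, 3.14, 3.14, 3.14, 3.14].

INTERFACE

Orientations are given as [roll, pitch, yaw] about the fixed x, y, z axes, in that order (R = Rz(yaw) Ry(pitch) Rx(roll)).
In Python, from cell import read_state, get_image, finish_job gives the robot as it stands.
- The arm moves only by the tool send_rows, never from a script. Its argument "series" is a list of rows, each an object of numbers: "ax", "ay", "az": the turn, a rotation vector about the tool's x, y, z in rad; "dx", "dy", "dz": the shift along the tool's x, y, z in cm; "hand": the closure, from 0 (fully open) to 1 (shut). In form: [{"ax": .., "ay": .., "az": .., "dx": .., "dy": .., "dz": .., "hand": ..}, ...]. A call has 1 to 10 rows; each row is the pose to reach, as a shift and turn from the pose commanded when the call began, along the tool's axes at that moment; what a row does not reach only later rows make up. A row lasts 1/10 s, in which the tool goes at most 50 mm and 8.59 degrees, less where a joint would pass 70% of its speed; a pose out of reach is approached as far as the arm can. A call with a gripper value outside its range is refused whole. The fingers move at their own pace and stop on an object; the grip force is fixed at half the most. Time passes only in rows, so rows that repeat a pose let the fingers close. It gives the time, the measured TCP pose, the force, the opening and the grip force at its end, in the units of the state.
- read_state(): the state, without advancing time (a new reading comes with each control period).
- get_image(name): name is "side" or "top" or "wrist"; returns a dict with "pixels" (420x560x3 uint8, red, green, blue), "mtx" (3x3 intrinsics, pixels), "R" (3x3) and "t" (3): a world point X has camera coordinates R X + t. Camera axes: x right, y down, z forward; pixel columns grow to the right and rows downward; lengths in mm; the calibration is good to about 2 mm. The wrist camera is an equidistant fisheye: a pixel r from the principal point sees the ray r / f radians off the axis. A picture is of the moment at which its call begins. There is no depth.
- finish_job(): hands the job in; it is judged then, once.
The state is a dict: "clock": time; "qpos": joint angles; "qd": joint speeds; "tau": joint torques, N m; "eef_pos": TCP position; "tool_rot": TCP orientation; "force": force on the tool from outside, world axes, zero at the start; "torque": the same for the moment, N m; "width": finger opening in mm; "gripper_force": force on a finger pad.
Only numpy, scipy, OpenCV 4.12 (cv2) and the standard library are available. Lean on these libraries where they do the work, as an engineer would, in place of code of your own. Each camera call takes 0.05 s, during which the arm holds its last target. There are 200 camera calls.

TASK

Get the sieve shaker ready for a run: on the metal pan that is fixed on the white shaker, build the tower one piece at a time from the bottom up: the red fine sieve first, then the blue medium sieve, then the yellow coarse sieve, and last the white lid with the black knob. Each piece must sit fully home and level in the one below before the next follows. The green sieve is a spare: leave it, the eraser, the black tape and the hex key where they are, and let go of the finished tower.

Things in the scene. Friction and masses are not known exactly. Their poses are not given: they have to be found in the camera images.
- pan_rim (a point): centre of the top rim of the metal pan, 58 mm in outer diameter, fixed on the middle of the white shaker (base 110 x 110 mm, 28 mm high; neither moves). Rim 58 mm above the bench. Its recess, 54 mm across and 14 deep, takes a tapered foot with 1.5 mm play all round and guides it in; the wall above then rests on the rim, as for sieve on sieve. z up, x and y along the shaker's sides
- sieve_fine_centre (a point): loose fine sieve: red round wall 58 mm in diameter, 38 mm high, on a grey tapered foot 11 mm high (51 mm across at the wall, 42 at the bottom) it stands on; 2 mm wire mesh inside its top recess (54 mm across, 14 deep). About 80 g. Point: on the axis, half-way up the wall, 30 mm above the underside, 19 below the rim; seated, 19 mm above the pan's rim. z: up the axis
- sieve_medium_centre (a point): loose medium sieve: blue round wall 58 mm in diameter, 38 mm high, on a grey tapered foot 11 mm high (51 mm across at the wall, 42 at the bottom) it stands on; 5 mm wire mesh inside its top recess (54 mm across, 14 deep). About 80 g. Point: on the axis, half-way up the wall, 30 mm above the underside, 19 below the rim; seated, 38 mm above the red sieve's point. z: up the axis
- sieve_coarse_centre (a point): loose coarse sieve: yellow round wall 58 mm in diameter, 38 mm high, on a grey tapered foot 11 mm high (51 mm across at the wall, 42 at the bottom) it stands on; 10 mm wire mesh inside its top recess (54 mm across, 14 deep). About 80 g. Point: on the axis, half-way up the wall, 30 mm above the underside, 19 below the rim; seated, 38 mm above the blue sieve's point. z: up the axis
- lid_knob (a point): loose lid: white disc 58 mm in diameter, 6 mm thick, on a grey tapered foot 11 mm high like a sieve's, with a black upright knob in the middle, 22 mm in diameter, 28 mm high. About 60 g. Point: on the axis in the knob, 7 mm below its top, 21 above the disc, 38 above the underside; seated, 46 mm above the yellow sieve's point. z: up the axis
- sieve_spare_centre (a point): loose spare sieve, green, same shape and size as the others (58 mm in diameter, 49 mm tall). Point on the axis 30 mm above its underside. Not used: stays where it is.
- eraser_centre (a point): loose off-white eraser, 24 x 43 x 22 mm, lying in front of the tall white instrument; point at its middle. Stays where it is.
- tape_centre (a point): loose roll of black tape, 59 mm in diameter, 19 mm high, lying flat between the shaker and the tall white instrument (another big instrument fills x over 0.48 m where y is below -0.44 m); point at its middle. Stays where it is.
- hex_key_centre (a point): loose dark hex key, 33 x 90 x 5 mm, lying flat in front of the tall white instrument, which fills x over 0.55 m from y = -0.09 to 0.37 m; point at the middle of its extents. Stays where it is. Keep wrist and gripper clear of the instruments, also while carrying; in front of them, at x = 0.45 m, all is free

How it is judged (in metres and radians):
On the way, in this order (a step that is already met when the one before it is completed fails the run):
1. the red fine sieve sits fully home on the pan (horizontal distance between sieve_fine_centre and pan_rim below 0.005 m and z of sieve_fine_centre in the frame of pan_rim between 0.016 and 0.022 m and angle between sieve_fine_centre's own z axis and vertical below 0.06 rad), for 0.2 s.
2. the blue medium sieve sits fully home on the red one (horizontal distance between sieve_medium_centre and sieve_fine_centre below 0.005 m and z of sieve_medium_centre in the frame of sieve_fine_centre between 0.035 and 0.041 m and angle between sieve_medium_centre's own z axis and vertical below 0.06 rad), for 0.2 s.
3. the yellow coarse sieve sits fully home on the blue one (horizontal distance between sieve_coarse_centre and sieve_medium_centre below 0.005 m and z of sieve_coarse_centre in the frame of sieve_medium_centre between 0.035 and 0.041 m and angle between sieve_coarse_centre's own z axis and vertical below 0.06 rad), for 0.2 s.
4. the white lid sits fully home on the yellow sieve (horizontal distance between lid_knob and sieve_coarse_centre below 0.005 m and z of lid_knob in the frame of sieve_coarse_centre between 0.043 and 0.049 m and angle between lid_knob's own z axis and vertical below 0.06 rad), for 0.2 s.
At the end, for the whole second after the job is handed in: On the pan stand, upwards, the red, blue and yellow sieves and the lid, each within 5 mm of the axis below, 3 mm of its seated height and 0.06 rad of upright, at rest and released; green sieve, eraser, tape and hex key within 30 mm of their starts (all of step 1 and all of step 2 and all of step 3 and all of step 4 and linear speed of each of sieve_fine, sieve_medium, sieve_coarse, lid below 0.01 m/s and distance of each of sieve_spare_centre, eraser_centre, tape_centre, hex_key_centre from where it was at the start of the episode below 0.03 m); the robot touches nothing.
It fails at once if the green spare sieve is moved more than 30 mm (distance of sieve_spare_centre from where it was at the start of the episode above 0.03 m).
It fails at once if the eraser is moved more than 30 mm (distance of eraser_centre from where it was at the start of the episode above 0.03 m).
It fails at once if the roll of black tape is moved more than 30 mm (distance of tape_centre from where it was at the start of the episode above 0.03 m).
It fails at once if the hex key is moved more than 30 mm (distance of hex_key_centre from where it was at the start of the episode above 0.03 m).
It also fails if it takes over 102 s, if anything falls off the work surface, if the arm or the gripper's body presses on something with over 40 N, if the wrist force passes 120 N, or if a joint passes its speed limit or range.

## Working session

There is one attempt and no reset: what is moved stays moved. The work goes in short steps, Python scripts to look and compute and a tool call to move; the robot and the scene stay as the last step left them, time stands still between calls to the robot, and variables do not carry over. Pictures are saved under pics/ and viewed, at most 14 in all, crops included, and the job is handed in when it is done.

Besides the shell and the picture viewer there is one more tool, called by a JSON object that holds its "op" and its "data", one argument or row to a line. send_rows: Moves the arm, as the interface text tells. Its arguments: {"type":"object","properties":{"series":{"type":"array","items":{"type":"object","properties":{"ax":{"type":"number"},"ay":{"type":"number"},"az":{"type":"number"},"dx":{"type":"number"},"dy":{"type":"number"},"dz":{"type":"number"},"hand":{"type":"number"}}}}},"required":["series"]}

```bash
mkdir -p pics; ls; python3 - <<'E'
from cell import *
import cv2
s=read_state();print({k:s[k] for k in('clock','eef_pos','tool_rot','width','force')})
for n in('top','side'):
    g=get_image(n);cv2.imwrite(f'pics/{n}0.png',g['pixels'][:,:,::-1]);print(n,g['mtx'],g['R'],g['t'])
E
```

```text
pics
{'clock': 0.0, 'eef_pos': array([232.83286719, 606.19856204, 230.38487973]), 'tool_rot': array([-3.13968215e+00, -9.54939263e-06,  2.77483600e+00]), 'width': 85.58205682287631, 'force': array([ 0.42074322,  0.07220059, -0.64795715])}
top [[452.464766     0.         278.97087534]
 [  0.         452.464766   205.38775649]
 [  0.           0.           1.        ]] [[-0.01795204 -0.99979456  0.00941052]
 [-0.99802181  0.01735145 -0.06042674]
 [ 0.06025104 -0.01047668 -0.99812827]] [  60.15457774  490.01995015 1202.07913538]
side [[397.56787683   0.         283.00866091]
 [  0.         397.56787683 213.22825138]
 [  0.           0.           1.        ]] [[-9.99820345e-01  1.89505776e-02 -3.90477474e-04]
 [ 1.13277345e-02  5.80873265e-01 -8.13915187e-01]
 [-1.51973450e-02 -8.13773387e-01 -5.80983576e-01]] [506.42510954  30.29905952 988.11275955]
```

View pics/top0.png

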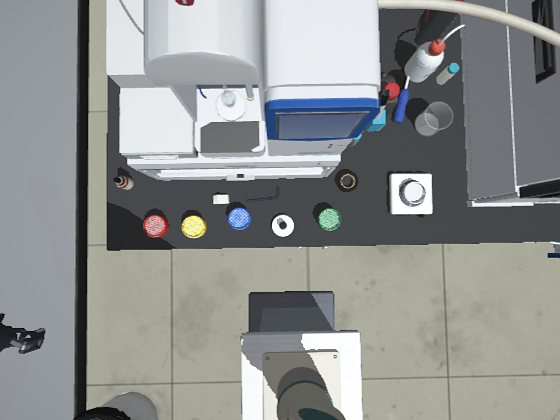

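View pics/side0.png

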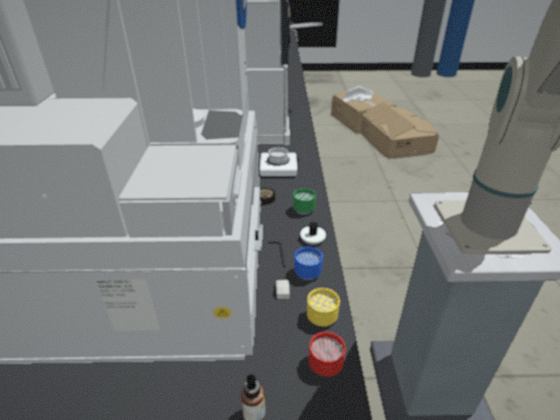

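The top view shows red (155,225), yellow (193,227), blue (239,218), the lid (283,225), green (329,218), tape (347,180) and the pan (412,192). The side view shows the same row, with the pan at (278,157).

```bash
cat > h.py <<'E'
import numpy as np, cv2
from cell import *
from scipy.optimize import least_squares
def ray(g,uv,z):
    uv=np.atleast_2d(uv).astype(float); K=g['mtx']
    d=np.c_[(uv-K[:2,2])/[K[0,0],K[1,1]],np.ones(len(uv))]@g['R']
    C=-g['R'].T@g['t']; return (C+d*((z-C[2])/d[:,2])[:,None])[:,:2]
def proj(g,X):
    c=g['R']@np.asarray(X,float)+g['t']; return (g['mtx']@c)[:2]/c[2]
def blob(m,near):
    n,l,st,ce=cv2.connectedComponentsWithStats(m.astype(np.uint8))
    ok=[i for i in range(1,n) if st[i,4]>30]
    i=min(ok,key=lambda i:np.hypot(*(ce[i]-near)))
    c=max(cv2.findContours((l==i).astype(np.uint8),cv2.RETR_EXTERNAL,cv2.CHAIN_APPROX_NONE)[0],key=len)
    return c[:,0,:].astype(float),st[i]
def rim(g,near,m,z,r):
    c,st=blob(m,near); P=ray(g,c,z); C=-g['R'].T@g['t']
    ctr=P.mean(0)
    for _ in range(4):   # outer half only: the edge farther from the camera is the rim
        u=ctr-C[:2];u/=np.hypot(*u); Q=P[(P-ctr)@u>0]
        s=least_squares(lambda p:np.hypot(*(Q-p[:2]).T)-p[2],[*ctr,r],loss='soft_l1');ctr=s.x[:2]
    return ctr,s.x[2],st
def masks(g):
    h=cv2.cvtColor(g['pixels'],cv2.COLOR_RGB2HSV).astype(int);H,S,V=h[...,0],h[...,1],h[...,2]
    b=(S>90)&(V>50)
    return dict(red=b&((H<8)|(H>170)),yellow=b&(H>20)&(H<36),blue=b&(H>100)&(H<130),green=b&(H>40)&(H<90),
      white=(V>140)&(S<60))
E
python3 - <<'E'
from h import *
N=dict(top=dict(red=(155,225),yellow=(193,227),blue=(239,218),green=(329,218)),side=dict(red=(327,353),yellow=(323,306),blue=(309,262),green=(304,200)))
for n in N:
    g=get_image(n);M=masks(g)
    for k,v in N[n].items():
        c,r,st=rim(g,v,M[k],49,29);print(n,k,c.round(1),r.round(1),st)
    if n=='top':
        c,st=blob(M['white'],(283,225));print('lid',st,ray(g,c,17).mean(0)); 
        c,st=blob(M['white'],(412,192));print('shaker',st,cv2.minAreaRect(ray(g,c,28).astype(np.float32)))
        im=g['pixels'];a=cv2.resize(im[160:250,130:230],None,fx=4,fy=4,interpolation=2);b=cv2.resize(im[160:250,340:440],None,fx=4,fy=4,interpolation=2);e=cv2.resize(im[190:240,260:310],None,fx=7.2,fy=7.2,interpolation=2)
        cv2.imwrite('pics/z.png',np.hstack([b,e])[:,:,::-1])
E
```

```text
top red [441.4 377.8] 29.3 [142 214  27  24 223]
top yellow [438.4 277.6] 29.0 [181 215  26  24 290]
top blue [457.5 157. ] 29.3 [228 207  24  23 363]
top green [450.9 -78.3] 29.1 [317 208  24  23 150]
lid [272 215  22  22 336] [437.01621701  42.94023475]
shaker [ 390  174   43   40 1466] ((515.9794311523438, -301.5416259765625), (111.24484252929688, 104.5555419921875), 89.04166412353516)
side red [442.7 378.2] 29.3 [308 331  38  46 869]
side yellow [438.5 279. ] 29.9 [306 287  35  40 826]
side blue [457.  156.9] 29.2 [294 245  30  35 714]
side green [451.5 -73.5] 28.9 [293 189  23  24 346]
```

View pics/z.png

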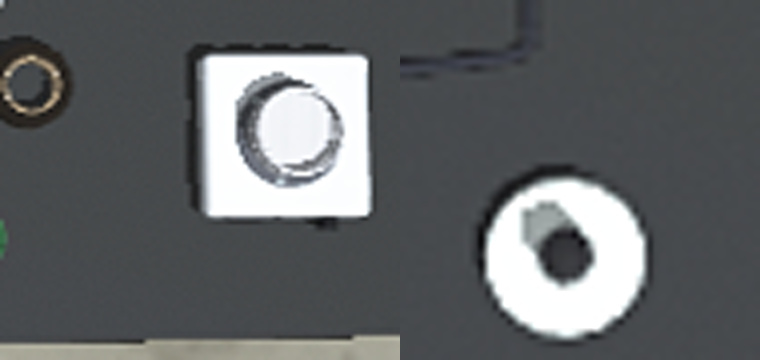

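```bash
python3 - <<'E'
from h import *
V=[]
for n,b in(('top',(392,176,430,212)),('side',(262,143,295,174))):
    g=get_image(n);im=g['pixels'];s=10;x0,y0,x1,y1=b
    c=cv2.resize(im[y0:y1,x0:x1],None,fx=s,fy=s,interpolation=2)
    for X,Y,z,r in((516,-302,58,29),(516,-302,58,27),(516,-302,28,29)):
        p=np.array([proj(g,(X+r*np.cos(a),Y+r*np.sin(a),z)) for a in np.linspace(0,6.3,60)])
        cv2.polylines(c,[((p-[x0,y0]+.5)*s).astype(np.int32).reshape(-1,1,2)],True,(255,0,0) if r==29 else (0,180,0),1)
    V.append(c)
h=max(v.shape[0] for v in V)
cv2.imwrite('pics/pan.png',np.hstack([cv2.copyMakeBorder(v,0,h-v.shape[0],0,0,0) for v in V])[:,:,::-1])
E
```

```text
(no output)
```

View pics/pan.png

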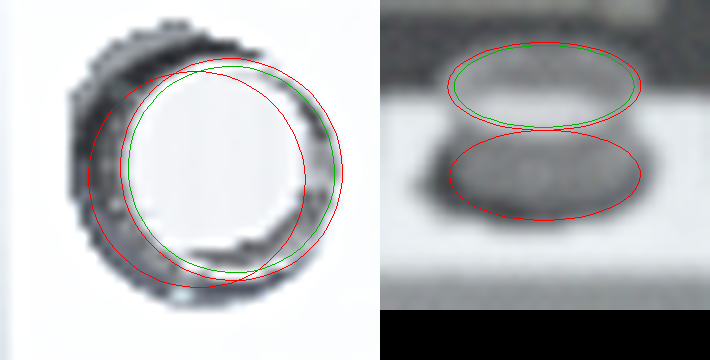

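The drawn rim circle at (516,-302) agrees with both views: top centre (231,170) and side centre (544,86) in the crop. I'll go to the red sieve now.

{"op": "send_rows", "data": {
  "series": [
    {"dx": -27.7,"dy": -13.9,"dz": 10.0,"az": 1.204,"hand": 0},
    {"dx": -27.7,"dy": -13.9,"dz": 10.0,"az": 1.204,"hand": 0},
    {"dx": -27.7,"dy": -13.9,"dz": 10.0,"az": 1.204,"hand": 0},
    {"dx": -27.7,"dy": -13.9,"dz": 10.0,"az": 1.204,"hand": 0},
    {"dx": -27.7,"dy": -13.9,"dz": 10.0,"az": 1.204,"hand": 0},
    {"dx": -27.7,"dy": -13.9,"dz": 10.0,"az": 1.204,"hand": 0},
    {"dx": -27.7,"dy": -13.9,"dz": 10.0,"az": 1.204,"hand": 0},
    {"dx": -27.7,"dy": -13.9,"dz": 10.0,"az": 1.204,"hand": 0},
    {"dx": -27.7,"dy": -13.9,"dz": 10.0,"az": 1.204,"hand": 0},
    {"dx": -27.7,"dy": -13.9,"dz": 10.0,"az": 1.204,"hand": 0}
  ]
}}

```text
invalid input at $.series[0]: expected keys ax, ay, az, dx, dy, dz, hand
```

```bash
python3 - <<'E'
from h import *
s=read_state();print(s['clock'],s['eef_pos'],s['tool_rot'],s['force'],s['width'])
g=get_image('wrist');cv2.imwrite('pics/w1.png',g['pixels'][:,:,::-1]);print(g['mtx'],g['R'],g['t'])
E
```

```text
0.3 [233.02081575 606.5917515  231.00192489] [-3.14097079e+00  6.40198111e-06  2.77478683e+00] [-0.21937836  0.18750068 -0.33097968] 85.28781198588679
[[325.1922621    0.         285.79529524]
 [  0.         325.1922621  209.86106352]
 [  0.           0.           1.        ]] [[ 0.3583264   0.93359476 -0.00173925]
 [ 0.89819136 -0.34422872  0.27342066]
 [ 0.2546654  -0.09953602 -0.96189299]] [-648.77720037  -36.52072044  378.42333805]
```

View pics/w1.png

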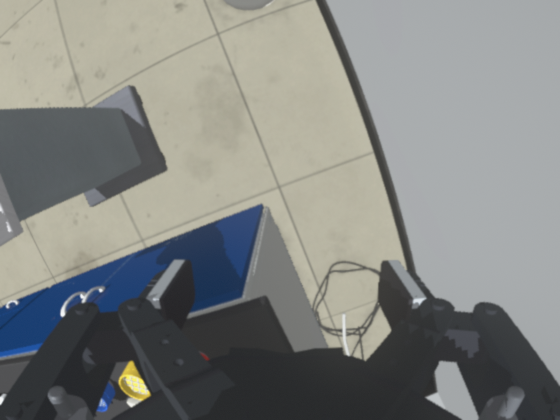

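The move was refused because a row must name every key. The wrist view shows the open fingers, with yellow and blue at the lower left, around (130,380). I'll resend it with all the keys.

{"op": "send_rows", "data": {
  "series": [
    {"ax": 0,"ay": 0,"dx": -27.7,"dy": -13.9,"dz": 10.0,"az": 1.204,"hand": 0},
    {"ax": 0,"ay": 0,"dx": -27.7,"dy": -13.9,"dz": 10.0,"az": 1.204,"hand": 0},
    {"ax": 0,"ay": 0,"dx": -27.7,"dy": -13.9,"dz": 10.0,"az": 1.204,"hand": 0},
    {"ax": 0,"ay": 0,"dx": -27.7,"dy": -13.9,"dz": 10.0,"az": 1.204,"hand": 0},
    {"ax": 0,"ay": 0,"dx": -27.7,"dy": -13.9,"dz": 10.0,"az": 1.204,"hand": 0},
    {"ax": 0,"ay": 0,"dx": -27.7,"dy": -13.9,"dz": 10.0,"az": 1.204,"hand": 0},
    {"ax": 0,"ay": 0,"dx": -27.7,"dy": -13.9,"dz": 10.0,"az": 1.204,"hand": 0},
    {"ax": 0,"ay": 0,"dx": -27.7,"dy": -13.9,"dz": 10.0,"az": 1.204,"hand": 0},
    {"ax": 0,"ay": 0,"dx": -27.7,"dy": -13.9,"dz": 10.0,"az": 1.204,"hand": 0},
    {"ax": 0,"ay": 0,"dx": -27.7,"dy": -13.9,"dz": 10.0,"az": 1.204,"hand": 0}
  ]
}}

```text
clock: 1.35
eef_pos: [441.3, 378.6, 131.3]
tool_rot: [-3.141, -0.001, 1.575]
force: [-0.0, 0.4, -0.4]
width: 85.4
gripper_force: 0.0
```

```bash
cat >> h.py <<'E'
from scipy.spatial.transform import Rotation as Ro
def st(): 
    s=read_state();print(round(s['clock'],2),s['eef_pos'].round(1),s['tool_rot'].round(4),'F',s['force'].round(1),'w',round(s['width'],1),'q',np.round(s['qpos'],2));return s
def go(x,y,z,yaw=np.pi/2):
    s=st();R=Ro.from_euler('xyz',s['tool_rot']);d=R.inv().apply(np.array([x,y,z])-s['eef_pos'])/10
    a=(R.inv()*Ro.from_euler('xyz',[np.pi,0,yaw])).as_rotvec();print('d cm',d.round(2),'a',a.round(4))
E
python3 - <<'E'
from h import *
go(442,378,8)
E
```

```text
1.35 [441.3 378.6 131.3] [-3.1414e+00 -5.0000e-04  1.5754e+00] F [-0.   0.4 -0.4] w 85.4 q [-0.96  0.68  0.32  1.81 -0.32  0.7  -0.46]
d cm [-0.06  0.07 12.33] a [-0.0002 -0.0005  0.0046]
```

{"op": "send_rows", "data": {
  "series": [
    {"ax": 0,"ay": 0,"az": 0.004,"dx": 0,"dy": 0.05,"dz": 4,"hand": 0},
    {"ax": 0,"ay": 0,"az": 0.004,"dx": 0,"dy": 0.05,"dz": 8,"hand": 0},
    {"ax": 0,"ay": 0,"az": 0.004,"dx": 0,"dy": 0.05,"dz": 11,"hand": 0},
    {"ax": 0,"ay": 0,"az": 0.004,"dx": 0,"dy": 0.05,"dz": 12.3,"hand": 0},
    {"ax": 0,"ay": 0,"az": 0.004,"dx": 0,"dy": 0.05,"dz": 12.3,"hand": 0},
    {"ax": 0,"ay": 0,"az": 0.004,"dx": 0,"dy": 0.05,"dz": 12.3,"hand": 1},
    {"ax": 0,"ay": 0,"az": 0.004,"dx": 0,"dy": 0.05,"dz": 12.3,"hand": 1},
    {"ax": 0,"ay": 0,"az": 0.004,"dx": 0,"dy": 0.05,"dz": 12.3,"hand": 1},
    {"ax": 0,"ay": 0,"az": 0.004,"dx": 0,"dy": 0.05,"dz": 12.3,"hand": 1},
    {"ax": 0,"ay": 0,"az": 0.004,"dx": 0,"dy": 0.05,"dz": 12.3,"hand": 1}
  ]
}}

```text
clock: 2.35
eef_pos: [443.4, 378.8, 10.4]
tool_rot: [3.139, -0.003, 1.567]
force: [-0.4, 0.4, 5.9]
width: 56.3
gripper_force: 63.8
```

{"op": "send_rows", "data": {
  "series": [
    {"ax": 0,"ay": 0,"az": 0,"dx": 0,"dy": 0,"dz": -3,"hand": 1},
    {"ax": 0,"ay": 0,"az": 0,"dx": 0,"dy": 0,"dz": -7,"hand": 1},
    {"ax": 0,"ay": 0,"az": 0,"dx": -2,"dy": 0,"dz": -11,"hand": 1},
    {"ax": 0,"ay": 0,"az": 0,"dx": -5,"dy": 0,"dz": -14,"hand": 1},
    {"ax": 0,"ay": 0,"az": 0,"dx": -9,"dy": 0,"dz": -14,"hand": 1},
    {"ax": 0,"ay": 0,"az": 0,"dx": -13.5,"dy": 0,"dz": -14,"hand": 1},
    {"ax": 0,"ay": 0,"az": 0,"dx": -18,"dy": 0,"dz": -14,"hand": 1},
    {"ax": 0,"ay": 0,"az": 0,"dx": -22.5,"dy": 0,"dz": -14,"hand": 1},
    {"ax": 0,"ay": 0,"az": 0,"dx": -27,"dy": 0,"dz": -14,"hand": 1},
    {"ax": 0,"ay": 0,"az": 0,"dx": -30,"dy": 0,"dz": -14,"hand": 1}
  ]
}}

```text
clock: 3.35
eef_pos: [441.1, 74.5, 149.5]
tool_rot: [3.14, 0.0, 1.564]
force: [0.6, -1.2, -1.1]
width: 56.4
gripper_force: 64.2
```

```bash
python3 - <<'E'
from h import *
go(516,-302,120)
g=get_image('wrist');cv2.imwrite('pics/w2.png',g['pixels'][:,:,::-1])
E
```

```text
3.35 [441.1  74.5 149.5] [3.1397e+00 3.0000e-04 1.5640e+00] F [ 0.6 -1.2 -1.1] w 56.4 q [-0.43  0.5   0.29  2.15 -0.27  0.52  0.05]
d cm [-37.59   7.74   2.97] a [ 0.0019  0.0003 -0.0067]
```

View pics/w2.png

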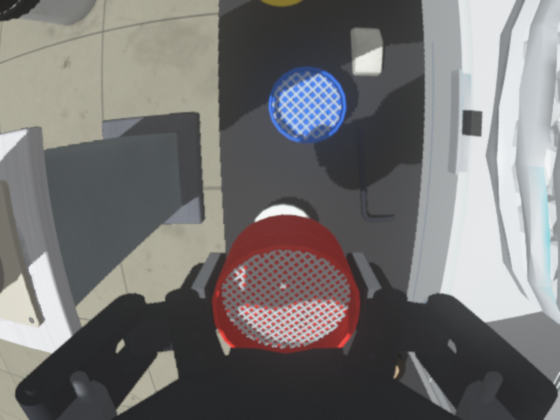

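The wrist view shows red held level between the pads, its rim centred at about (287,295). Blue is at (307,104) and the lid is behind it.

{"op": "send_rows", "data": {
  "series": [
    {"ax": 0,"ay": 0,"az": -0.006,"dx": -3,"dy": 0,"dz": 0,"hand": 1},
    {"ax": 0,"ay": 0,"az": -0.006,"dx": -7.5,"dy": 0,"dz": 0,"hand": 1},
    {"ax": 0,"ay": 0,"az": -0.006,"dx": -12,"dy": 0,"dz": 0,"hand": 1},
    {"ax": 0,"ay": 0,"az": -0.006,"dx": -16.5,"dy": 0,"dz": 0,"hand": 1},
    {"ax": 0,"ay": 0,"az": -0.006,"dx": -21,"dy": 0.5,"dz": 0,"hand": 1},
    {"ax": 0,"ay": 0,"az": -0.006,"dx": -25.5,"dy": 2.5,"dz": 0,"hand": 1},
    {"ax": 0,"ay": 0,"az": -0.006,"dx": -29.5,"dy": 4.5,"dz": 0,"hand": 1},
    {"ax": 0,"ay": 0,"az": -0.006,"dx": -33.5,"dy": 6.5,"dz": 0,"hand": 1},
    {"ax": 0,"ay": 0,"az": -0.006,"dx": -36.5,"dy": 7.7,"dz": 1,"hand": 1},
    {"ax": 0,"ay": 0,"az": -0.006,"dx": -37.5,"dy": 7.7,"dz": 3,"hand": 1}
  ]
}}

```text
clock: 4.4
eef_pos: [519.6, -303.1, 120.5]
tool_rot: [3.135, 0.006, 1.57]
force: [-0.9, 0.7, -1.3]
width: 56.3
gripper_force: 64.2
```

```bash
python3 - <<'E'
from h import *
go(516,-301.5,85)
V=[]
for n,b in(('top',(390,170,440,215)),('side',(245,110,305,170))):
    g=get_image(n);im=g['pixels'];x0,y0,x1,y1=b
    c=cv2.resize(im[y0:y1,x0:x1],(390,390),interpolation=2);V.append(c)
    if n=='side':
        M=masks(g); print(rim(g,(278,140),M['red'],120-9+49,29))
cv2.imwrite('pics/p2.png',np.hstack(V)[:,:,::-1])
E
```

```text
4.4 [ 519.6 -303.1  120.5] [3.1345 0.0062 1.5699] F [-0.9  0.7 -1.3] w 56.3 q [ 0.34  0.7   0.22  1.77 -0.22  0.68  0.68]
d cm [ 0.19 -0.39  3.55] a [ 0.0071  0.0062 -0.0009]
(array([ 516.6675771 , -281.15752525]), np.float64(26.61707901317581), array([268, 118,  20,  20, 285], dtype=int32))
```

View pics/p2.png

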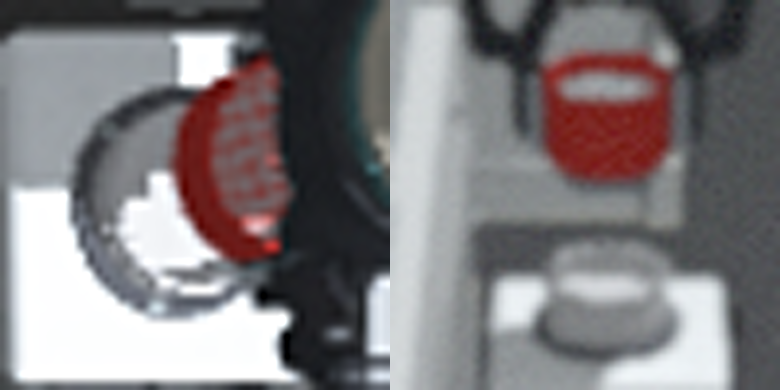

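Red hangs level above the pan. In the side crop red is at (607,110) and the pan at (610,270), so they line up. I'll settle, then descend.

{"op": "send_rows", "data": {
  "series": [
    {"ax": 0.004,"ay": 0.003,"az": 0,"dx": 0.1,"dy": -0.2,"dz": 1,"hand": 1},
    {"ax": 0.004,"ay": 0.003,"az": 0,"dx": 0.1,"dy": -0.2,"dz": 2,"hand": 1},
    {"ax": 0.004,"ay": 0.003,"az": 0,"dx": 0.1,"dy": -0.2,"dz": 3,"hand": 1},
    {"ax": 0.004,"ay": 0.003,"az": 0,"dx": 0.1,"dy": -0.2,"dz": 4,"hand": 1},
    {"ax": 0.004,"ay": 0.003,"az": 0,"dx": 0.1,"dy": -0.2,"dz": 4.5,"hand": 1},
    {"ax": 0.004,"ay": 0.003,"az": 0,"dx": 0.1,"dy": -0.2,"dz": 4.5,"hand": 1},
    {"ax": 0.004,"ay": 0.003,"az": 0,"dx": 0.1,"dy": -0.2,"dz": 4.5,"hand": 1}
  ]
}}

```text
clock: 5.2
eef_pos: [514.7, -296.7, 73.3]
tool_rot: [-3.138, -0.003, 1.573]
force: [0.2, 0.9, -1.4]
width: 56.2
gripper_force: 64.1
```

```bash
python3 - <<'E'
from h import *
go(516,-301.5,58)
E
```

```text
5.2 [ 514.7 -296.7   73.3] [-3.1376e+00 -2.9000e-03  1.5728e+00] F [ 0.2  0.9 -1.4] w 56.2 q [ 0.36  0.77  0.19  1.8  -0.24  0.6   0.7 ]
d cm [-0.49  0.14  1.53] a [-0.004  -0.0029  0.002 ]
```

{"op": "send_rows", "data": {
  "series": [
    {"ax": -0.002,"ay": -0.001,"az": 0,"dx": -0.3,"dy": 0.1,"dz": 0,"hand": 1},
    {"ax": -0.002,"ay": -0.001,"az": 0,"dx": -0.4,"dy": 0.1,"dz": 0,"hand": 1},
    {"ax": -0.002,"ay": -0.001,"az": 0,"dx": -0.4,"dy": 0.1,"dz": 0.4,"hand": 1},
    {"ax": -0.002,"ay": -0.001,"az": 0,"dx": -0.4,"dy": 0.1,"dz": 0.8,"hand": 1},
    {"ax": -0.002,"ay": -0.001,"az": 0,"dx": -0.4,"dy": 0.1,"dz": 0.9,"hand": 1},
    {"ax": -0.002,"ay": -0.001,"az": 0,"dx": -0.4,"dy": 0.1,"dz": 0.9,"hand": 1}
  ]
}}

```text
clock: 5.8
eef_pos: [515.3, -300.4, 63.9]
tool_rot: [-3.139, -0.002, 1.573]
force: [0.6, 0.1, -1.0]
width: 56.4
gripper_force: 64.1
```

```bash
python3 - <<'E'
from h import *
go(516,-301.5,58)
g=get_image('side');go(516,-301.5,58);get_image('top');go(516,-301.5,58)
c=cv2.resize(g['pixels'][115:175,245:305],(480,480),interpolation=2)
cv2.imwrite('pics/p3.png',c[:,:,::-1])
E
```

```text
5.8 [ 515.3 -300.4   63.9] [-3.1389e+00 -2.5000e-03  1.5728e+00] F [ 0.6  0.1 -1. ] w 56.4 q [ 0.37  0.78  0.19  1.8  -0.24  0.58  0.7 ]
d cm [-0.12  0.07  0.59] a [-0.0027 -0.0025  0.002 ]
5.85 [ 515.4 -300.5   64.1] [-3.1392e+00 -2.3000e-03  1.5728e+00] F [-0.5  0.2 -0.8] w 56.4 q [ 0.37  0.78  0.19  1.8  -0.24  0.58  0.7 ]
d cm [-0.1   0.06  0.61] a [-0.0024 -0.0023  0.002 ]
5.9 [ 515.6 -300.6   64.2] [-3.1395e+00 -2.1000e-03  1.5728e+00] F [ 0.1  0.8 -0.1] w 56.6 q [ 0.37  0.78  0.19  1.8  -0.24  0.58  0.7 ]
d cm [-0.1   0.05  0.62] a [-0.0021 -0.0021  0.002 ]
```

View pics/p3.png

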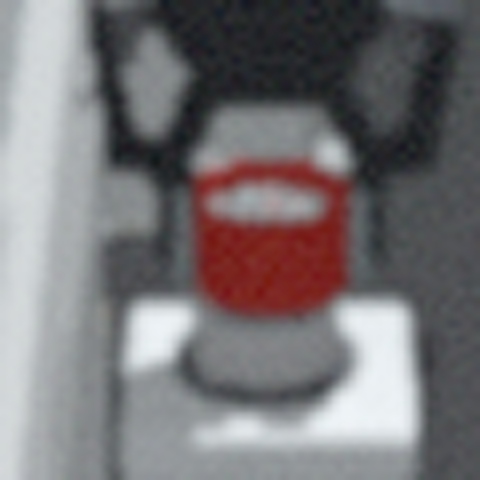

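Red (272,240) is over the pan (268,350) and entering it. I'll lower it the last few millimetres.

{"op": "send_rows", "data": {
  "series": [
    {"ax": 0,"ay": 0,"az": 0,"dx": -0.05,"dy": 0.05,"dz": 0.3,"hand": 1},
    {"ax": 0,"ay": 0,"az": 0,"dx": -0.05,"dy": 0.05,"dz": 0.5,"hand": 1},
    {"ax": 0,"ay": 0,"az": 0,"dx": -0.05,"dy": 0.05,"dz": 0.7,"hand": 1},
    {"ax": 0,"ay": 0,"az": 0,"dx": -0.05,"dy": 0.05,"dz": 0.8,"hand": 1},
    {"ax": 0,"ay": 0,"az": 0,"dx": -0.05,"dy": 0.05,"dz": 0.8,"hand": 1},
    {"ax": 0,"ay": 0,"az": 0,"dx": -0.05,"dy": 0.05,"dz": 0.8,"hand": 1}
  ]
}}

```text
clock: 6.5
eef_pos: [516.3, -301.4, 57.4]
tool_rot: [-3.141, -0.002, 1.573]
force: [-2.3, 0.6, 8.2]
width: 56.6
gripper_force: 65.4
```

{"op": "send_rows", "data": {
  "series": [
    {"ax": 0,"ay": 0,"az": 0,"dx": 0,"dy": 0,"dz": 0,"hand": 1},
    {"ax": 0,"ay": 0,"az": 0,"dx": 0,"dy": 0,"dz": 0,"hand": 0},
    {"ax": 0,"ay": 0,"az": 0,"dx": 0,"dy": 0,"dz": 0,"hand": 0},
    {"ax": 0,"ay": 0,"az": 0,"dx": 0,"dy": 0,"dz": 0,"hand": 0},
    {"ax": 0,"ay": 0,"az": 0,"dx": 0,"dy": 0,"dz": 0,"hand": 0},
    {"ax": 0,"ay": 0,"az": 0,"dx": 0,"dy": 0,"dz": 0,"hand": 0},
    {"ax": 0,"ay": 0,"az": 0,"dx": 0,"dy": 0,"dz": -4,"hand": 0},
    {"ax": 0,"ay": 0,"az": 0,"dx": 0,"dy": 0,"dz": -8,"hand": 0},
    {"ax": 0,"ay": 0,"az": 0,"dx": 2,"dy": -2,"dz": -11,"hand": 0},
    {"ax": 0,"ay": 0,"az": 0,"dx": 6,"dy": -4,"dz": -11,"hand": 0}
  ]
}}

```text
clock: 7.5
eef_pos: [478.3, -245.8, 170.5]
tool_rot: [3.135, 0.005, 1.568]
force: [0.4, 1.0, 0.2]
width: 85.3
gripper_force: 0.0
```

```bash
cat >> h.py <<'E'
def tri(ks):
    "rim points at top height: vary z until top and side rim fits agree"
    g,s=get_image('top'),get_image('side');A,B=masks(g),masks(s)
    for k,uz in ks:
        for z in uz:
            n=(516,-302,z);a=rim(g,proj(g,n),A[k],z,29);b=rim(s,proj(s,n),B[k],z,29);print(k,z,a[0].round(1),a[1].round(1),b[0].round(1),b[1].round(1))
E
python3 - <<'E'
from h import *
tri([('red',(93,96,99,102))])
go(457,157,130)
E
```

```text
red 93 [ 6368.8 96283.3] 29.0 [ 515.7 -299.1] 27.0
red 96 [  9822.3 153079.2] 29.0 [ 515.7 -292.8] 26.9
red 99 [  7231.5 110318.1] 29.0 [ 515.7 -286.4] 26.7
red 102 [ 4733.1 69170.4] 29.0 [ 515.8 -280. ] 26.5
7.6 [ 473.1 -235.5  166.8] [-3.136  -0.0076  1.5767] F [ 0.5  0.2 -0.9] w 85.4 q [ 0.25  0.56  0.24  1.92 -0.2   0.69  0.62]
d cm [39.23 -1.35  3.98] a [-0.0056 -0.0076  0.006 ]
```

{"op": "send_rows", "data": {
  "series": [
    {"ax": 0,"ay": 0,"az": 0,"dx": 4.5,"dy": -1.5,"dz": 0,"hand": 0},
    {"ax": 0,"ay": 0,"az": 0,"dx": 9,"dy": -1.9,"dz": 0,"hand": 0},
    {"ax": 0,"ay": 0,"az": 0,"dx": 13.5,"dy": -1.9,"dz": 0,"hand": 0},
    {"ax": 0,"ay": 0,"az": 0,"dx": 18,"dy": -1.9,"dz": 0,"hand": 0},
    {"ax": 0,"ay": 0,"az": 0,"dx": 22.5,"dy": -1.9,"dz": 0,"hand": 0},
    {"ax": 0,"ay": 0,"az": 0,"dx": 27,"dy": -1.9,"dz": 0,"hand": 0},
    {"ax": 0,"ay": 0,"az": 0,"dx": 31.5,"dy": -1.9,"dz": 1,"hand": 0},
    {"ax": 0,"ay": 0,"az": 0,"dx": 36,"dy": -1.9,"dz": 3,"hand": 0},
    {"ax": 0,"ay": 0,"az": 0,"dx": 39,"dy": -1.9,"dz": 4,"hand": 0},
    {"ax": 0,"ay": 0,"az": 0,"dx": 39.8,"dy": -1.9,"dz": 4,"hand": 0}
  ]
}}

```text
clock: 8.6
eef_pos: [455.0, 160.9, 125.7]
tool_rot: [-3.137, -0.003, 1.579]
force: [-0.7, -0.6, 0.1]
width: 85.3
gripper_force: 0.0
```

{"op": "send_rows", "data": {
  "series": [
    {"ax": 0,"ay": 0,"az": 0,"dx": 0,"dy": 0,"dz": 0,"hand": 0},
    {"ax": 0,"ay": 0,"az": 0,"dx": 0,"dy": 0,"dz": 0,"hand": 0}
  ]
}}

```text
clock: 8.8
eef_pos: [456.7, 155.1, 127.6]
tool_rot: [-3.14, -0.001, 1.571]
force: [-0.3, -0.4, -0.1]
width: 85.6
gripper_force: 0.0
```

```bash
python3 - <<'E'
from h import *
tri([('red',(90,93,96,99))])
go(457,157,9)
E
```

```text
red 90 [ 516.5 -302.6] 26.4 [ 515.6 -305.5] 27.2
red 93 [ 516.2 -301.6] 26.3 [ 515.7 -299.1] 27.0
red 96 [ 516.  -300.6] 26.3 [ 515.7 -292.8] 26.9
red 99 [ 515.7 -299.7] 26.2 [ 515.7 -286.4] 26.7
8.9 [456.8 154.7 127.8] [-3.1403e+00 -1.4000e-03  1.5697e+00] F [-0.   0.3 -0.9] w 85.5 q [-0.56  0.57  0.26  2.08 -0.28  0.52 -0.1 ]
d cm [ 0.21  0.04 11.88] a [-0.0013 -0.0014 -0.0011]
```

{"op": "send_rows", "data": {
  "series": [
    {"ax": 0,"ay": 0,"az": 0,"dx": 0.1,"dy": 0,"dz": 4,"hand": 0},
    {"ax": 0,"ay": 0,"az": 0,"dx": 0.2,"dy": 0,"dz": 8,"hand": 0},
    {"ax": 0,"ay": 0,"az": 0,"dx": 0.2,"dy": 0,"dz": 11,"hand": 0},
    {"ax": 0,"ay": 0,"az": 0,"dx": 0.2,"dy": 0,"dz": 11.8,"hand": 0},
    {"ax": 0,"ay": 0,"az": 0,"dx": 0.2,"dy": 0,"dz": 11.8,"hand": 0},
    {"ax": 0,"ay": 0,"az": 0,"dx": 0.2,"dy": 0,"dz": 11.8,"hand": 1},
    {"ax": 0,"ay": 0,"az": 0,"dx": 0.2,"dy": 0,"dz": 11.8,"hand": 1},
    {"ax": 0,"ay": 0,"az": 0,"dx": 0.2,"dy": 0,"dz": 11.8,"hand": 1},
    {"ax": 0,"ay": 0,"az": 0,"dx": 0.2,"dy": 0,"dz": 11.8,"hand": 1},
    {"ax": 0,"ay": 0,"az": 0,"dx": 0.2,"dy": 0,"dz": 11.8,"hand": 1}
  ]
}}

```text
clock: 9.9
eef_pos: [457.3, 159.0, 11.2]
tool_rot: [3.14, -0.003, 1.573]
force: [-0.8, -0.9, 6.5]
width: 56.6
gripper_force: 63.1
```

```bash
python3 - <<'E'
from h import *
go(516,-301.5,9)
V=[]
for n,b in(('top',(390,170,440,215)),('side',(245,110,305,170))):
    g=get_image(n);im=g['pixels'];x0,y0,x1,y1=b
    V.append(cv2.resize(im[y0:y1,x0:x1],(390,390),interpolation=2))
cv2.imwrite('pics/p4.png',np.hstack(V)[:,:,::-1])
E
```

```text
9.9 [457.3 159.   11.2] [ 3.1404e+00 -2.9000e-03  1.5727e+00] F [-0.8 -0.9  6.5] w 56.6 q [-0.48  0.79  0.13  2.13 -0.39  0.24 -0.01]
d cm [-46.07   5.78   0.1 ] a [ 0.0012 -0.0029  0.002 ]
```

View pics/p4.png

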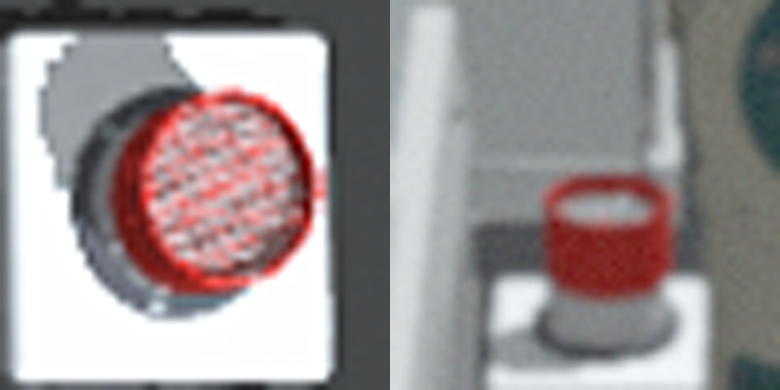

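Red sits level on the pan: top crop (230,190), side crop (607,240), with no grey foot showing. Blue is gripped, so I'll carry it.

{"op": "send_rows", "data": {
  "series": [
    {"ax": 0,"ay": 0,"az": 0,"dx": 0,"dy": 0,"dz": -3,"hand": 1},
    {"ax": 0,"ay": 0,"az": 0,"dx": 0,"dy": 0,"dz": -7,"hand": 1},
    {"ax": 0,"ay": 0,"az": 0,"dx": -2,"dy": 0,"dz": -11.5,"hand": 1},
    {"ax": 0,"ay": 0,"az": 0,"dx": -5,"dy": 0,"dz": -15.5,"hand": 1},
    {"ax": 0,"ay": 0,"az": 0,"dx": -9.5,"dy": -0.5,"dz": -15.5,"hand": 1},
    {"ax": 0,"ay": 0,"az": 0,"dx": -14,"dy": -0.5,"dz": -15.5,"hand": 1},
    {"ax": 0,"ay": 0,"az": 0,"dx": -18.5,"dy": -0.5,"dz": -15.5,"hand": 1},
    {"ax": 0,"ay": 0,"az": 0,"dx": -23,"dy": -0.5,"dz": -15.5,"hand": 1},
    {"ax": 0,"ay": 0,"az": 0,"dx": -27,"dy": 0,"dz": -15.5,"hand": 1},
    {"ax": 0,"ay": 0,"az": 0,"dx": -30,"dy": 1,"dz": -15.5,"hand": 1}
  ]
}}

```text
clock: 11.0
eef_pos: [466.1, -144.4, 165.1]
tool_rot: [-3.141, -0.001, 1.57]
force: [1.7, -0.1, -1.0]
width: 56.6
gripper_force: 64.4
```

```bash
python3 - <<'E'
from h import *
go(516,-301,150)
E
```

```text
11.0 [ 466.1 -144.4  165.1] [-3.1408e+00 -1.2000e-03  1.5697e+00] F [ 1.7 -0.1 -1. ] w 56.6 q [ 0.05  0.51  0.28  2.03 -0.23  0.62  0.48]
d cm [-15.66   5.01   1.48] a [-0.0008 -0.0012 -0.0011]
```

{"op": "send_rows", "data": {
  "series": [
    {"ax": 0,"ay": 0,"az": 0,"dx": -4,"dy": 1.0,"dz": 0,"hand": 1},
    {"ax": 0,"ay": 0,"az": 0,"dx": -8,"dy": 2.5,"dz": 0,"hand": 1},
    {"ax": 0,"ay": 0,"az": 0,"dx": -12,"dy": 4,"dz": 0,"hand": 1},
    {"ax": 0,"ay": 0,"az": 0,"dx": -14.5,"dy": 4.9,"dz": 0.5,"hand": 1},
    {"ax": 0,"ay": 0,"az": 0,"dx": -15.6,"dy": 5.0,"dz": 1.5,"hand": 1},
    {"ax": 0,"ay": 0,"az": 0,"dx": -15.6,"dy": 5.0,"dz": 2,"hand": 1},
    {"ax": 0,"ay": 0,"az": 0,"dx": -15.6,"dy": 5.0,"dz": 2.5,"hand": 1},
    {"ax": 0,"ay": 0,"az": 0,"dx": -15.6,"dy": 5.0,"dz": 3,"hand": 1},
    {"ax": 0,"ay": 0,"az": 0,"dx": -15.6,"dy": 5.0,"dz": 3,"hand": 1},
    {"ax": 0,"ay": 0,"az": 0,"dx": -15.6,"dy": 5.0,"dz": 3,"hand": 1}
  ]
}}

```text
clock: 12.0
eef_pos: [517.3, -296.2, 133.3]
tool_rot: [-3.139, -0.002, 1.574]
force: [-0.1, -0.7, -1.5]
width: 56.9
gripper_force: 64.4
```

```bash
python3 - <<'E'
from h import *
s=get_image('side');M=masks(s)
for k,n in(('red',(516,-302,77)),('blue',(516,-302,155))):
    print(k,blob(M[k],proj(s,n))[1], proj(s,n))
g=get_image('top');c,b=blob(masks(g)['blue'],proj(g,(516,-302,155)));print(b,ray(g,[(b[0],b[1]+b[3]/2)],173),proj(g,(516,-302,173)))
go(516,-301.5,110)
E
```

```text
red [268 137  21  19 270] [277.88117031 145.26109942]
blue [268 113  20  21 334] [277.6659638  120.33121792]
[412 177  15  24 234] [[ 514.5767014  -260.07973111]] [429.75211806 188.09441758]
12.1 [ 517.5 -296.8  133.6] [-3.1400e+00 -1.9000e-03  1.5735e+00] F [-0.6 -0.1 -0.9] w 56.7 q [ 0.32  0.69  0.25  1.77 -0.24  0.72  0.7 ]
d cm [-0.47 -0.14  2.36] a [-0.0016 -0.0019  0.0027]
```

{"op": "send_rows", "data": {
  "series": [
    {"ax": 0,"ay": 0,"az": 0,"dx": -0.2,"dy": -0.1,"dz": 1,"hand": 1},
    {"ax": 0,"ay": 0,"az": 0,"dx": -0.2,"dy": -0.1,"dz": 2,"hand": 1},
    {"ax": 0,"ay": 0,"az": 0,"dx": -0.2,"dy": -0.1,"dz": 2.3,"hand": 1},
    {"ax": 0,"ay": 0,"az": 0,"dx": -0.2,"dy": -0.1,"dz": 2.3,"hand": 1},
    {"ax": 0,"ay": 0,"az": 0,"dx": -0.2,"dy": -0.1,"dz": 2.3,"hand": 1},
    {"ax": 0,"ay": 0,"az": 0,"dx": -0.2,"dy": -0.1,"dz": 2.3,"hand": 1},
    {"ax": 0,"ay": 0,"az": 0,"dx": -0.2,"dy": -0.1,"dz": 2.3,"hand": 1},
    {"ax": 0,"ay": 0,"az": 0,"dx": -0.2,"dy": -0.1,"dz": 2.3,"hand": 1},
    {"ax": 0,"ay": 0,"az": 0,"dx": -0.2,"dy": -0.1,"dz": 2.3,"hand": 1},
    {"ax": 0,"ay": 0,"az": 0,"dx": -0.2,"dy": -0.1,"dz": 2.3,"hand": 1}
  ]
}}

```text
clock: 13.1
eef_pos: [516.2, -299.2, 110.4]
tool_rot: [-3.14, -0.002, 1.573]
force: [-0.4, 0.7, -0.5]
width: 56.4
gripper_force: 64.4
```

```bash
python3 - <<'E'
from h import *
go(516,-301,96)
E
```

```text
13.1 [ 516.2 -299.2  110.4] [-3.1397e+00 -2.0000e-03  1.5727e+00] F [-0.4  0.7 -0.5] w 56.4 q [ 0.33  0.72  0.23  1.78 -0.25  0.67  0.71]
d cm [-0.18 -0.02  1.44] a [-0.0019 -0.002   0.0019]
```

{"op": "send_rows", "data": {
  "series": [
    {"ax": 0,"ay": 0,"az": 0,"dx": -0.1,"dy": 0,"dz": 0.3,"hand": 1},
    {"ax": 0,"ay": 0,"az": 0,"dx": -0.1,"dy": 0,"dz": 0.6,"hand": 1},
    {"ax": 0,"ay": 0,"az": 0,"dx": -0.1,"dy": 0,"dz": 0.9,"hand": 1},
    {"ax": 0,"ay": 0,"az": 0,"dx": -0.1,"dy": 0,"dz": 1.2,"hand": 1},
    {"ax": 0,"ay": 0,"az": 0,"dx": -0.1,"dy": 0,"dz": 1.4,"hand": 1},
    {"ax": 0,"ay": 0,"az": 0,"dx": -0.1,"dy": 0,"dz": 1.5,"hand": 1},
    {"ax": 0,"ay": 0,"az": 0,"dx": -0.1,"dy": 0,"dz": 1.5,"hand": 1},
    {"ax": 0,"ay": 0,"az": 0,"dx": -0.1,"dy": 0,"dz": 1.5,"hand": 1}
  ]
}}

```text
clock: 13.9
eef_pos: [516.0, -300.1, 96.2]
tool_rot: [-3.14, -0.002, 1.573]
force: [-2.7, 0.9, 8.1]
width: 56.9
gripper_force: 65.4
```

Contact comes at the expected height with about 8 N. I'll release, rise, then move on to yellow at (438.5, 278).

{"op": "send_rows", "data": {
  "series": [
    {"ax": 0,"ay": 0,"az": 0,"dx": 0,"dy": 0,"dz": 0,"hand": 0},
    {"ax": 0,"ay": 0,"az": 0,"dx": 0,"dy": 0,"dz": 0,"hand": 0},
    {"ax": 0,"ay": 0,"az": 0,"dx": 0,"dy": 0,"dz": 0,"hand": 0},
    {"ax": 0,"ay": 0,"az": 0,"dx": 0,"dy": 0,"dz": 0,"hand": 0},
    {"ax": 0,"ay": 0,"az": 0,"dx": 0,"dy": 0,"dz": 0,"hand": 0},
    {"ax": 0,"ay": 0,"az": 0,"dx": 0,"dy": 0,"dz": -3.5,"hand": 0},
    {"ax": 0,"ay": 0,"az": 0,"dx": 0,"dy": 0,"dz": -7.5,"hand": 0},
    {"ax": 0,"ay": 0,"az": 0,"dx": 1,"dy": -1,"dz": -9.5,"hand": 0},
    {"ax": 0,"ay": 0,"az": 0,"dx": 5,"dy": -4,"dz": -9.5,"hand": 0},
    {"ax": 0,"ay": 0,"az": 0,"dx": 9,"dy": -6,"dz": -9.5,"hand": 0}
  ]
}}

```text
clock: 14.9
eef_pos: [454.7, -210.5, 191.2]
tool_rot: [-3.14, -0.001, 1.57]
force: [0.2, 1.4, 0.3]
width: 85.6
gripper_force: 0.0
```

{"op": "send_rows", "data": {
  "series": [
    {"ax": 0,"ay": 0,"az": 0,"dx": 4.5,"dy": -1,"dz": 0,"hand": 0},
    {"ax": 0,"ay": 0,"az": 0,"dx": 9,"dy": -1.8,"dz": 0,"hand": 0},
    {"ax": 0,"ay": 0,"az": 0,"dx": 13.5,"dy": -1.8,"dz": 0,"hand": 0},
    {"ax": 0,"ay": 0,"az": 0,"dx": 18,"dy": -1.8,"dz": 0,"hand": 0},
    {"ax": 0,"ay": 0,"az": 0,"dx": 22.5,"dy": -1.8,"dz": 0,"hand": 0},
    {"ax": 0,"ay": 0,"az": 0,"dx": 27,"dy": -1.8,"dz": 1,"hand": 0},
    {"ax": 0,"ay": 0,"az": 0,"dx": 31.5,"dy": -1.8,"dz": 2,"hand": 0},
    {"ax": 0,"ay": 0,"az": 0,"dx": 36,"dy": -1.8,"dz": 4,"hand": 0},
    {"ax": 0,"ay": 0,"az": 0,"dx": 40.5,"dy": -1.8,"dz": 6,"hand": 0},
    {"ax": 0,"ay": 0,"az": 0,"dx": 45,"dy": -1.8,"dz": 8,"hand": 0}
  ]
}}

```text
clock: 15.9
eef_pos: [437.1, 241.6, 110.9]
tool_rot: [-3.14, -0.002, 1.573]
force: [0.7, -0.0, -0.2]
width: 85.6
gripper_force: 0.0
```

{"op": "send_rows", "data": {
  "series": [
    {"ax": 0,"ay": 0,"az": 0,"dx": 3,"dy": 0,"dz": 0,"hand": 0},
    {"ax": 0,"ay": 0,"az": 0,"dx": 3.9,"dy": 0,"dz": 0,"hand": 0},
    {"ax": 0,"ay": 0,"az": 0,"dx": 3.9,"dy": 0,"dz": 0,"hand": 0},
    {"ax": 0,"ay": 0,"az": 0,"dx": 3.9,"dy": 0,"dz": 0,"hand": 0},
    {"ax": 0,"ay": 0,"az": 0,"dx": 3.9,"dy": 0,"dz": 0,"hand": 0},
    {"ax": 0,"ay": 0,"az": 0,"dx": 3.9,"dy": 0,"dz": 0,"hand": 0}
  ]
}}

```text
clock: 16.5
eef_pos: [437.4, 277.0, 112.0]
tool_rot: [-3.14, -0.002, 1.57]
force: [0.7, -0.0, 1.1]
width: 85.3
gripper_force: 0.0
```

```bash
python3 - <<'E'
from h import *
go(438.5,278,9)
V=[]
for n,b in(('top',(390,170,440,215)),('side',(245,100,305,170))):
    g=get_image(n);im=g['pixels'];x0,y0,x1,y1=b
    V.append(cv2.resize(im[y0:y1,x0:x1],(390,390),interpolation=2))
cv2.imwrite('pics/p5.png',np.hstack(V)[:,:,::-1])
E
```

```text
16.5 [437.4 277.  112. ] [-3.1398e+00 -1.7000e-03  1.5701e+00] F [ 0.7 -0.   1.1] w 85.3 q [-0.79  0.64  0.26  2.   -0.31  0.55 -0.32]
d cm [ 0.08  0.12 10.3 ] a [-0.0018 -0.0017 -0.0007]
```

View pics/p5.png

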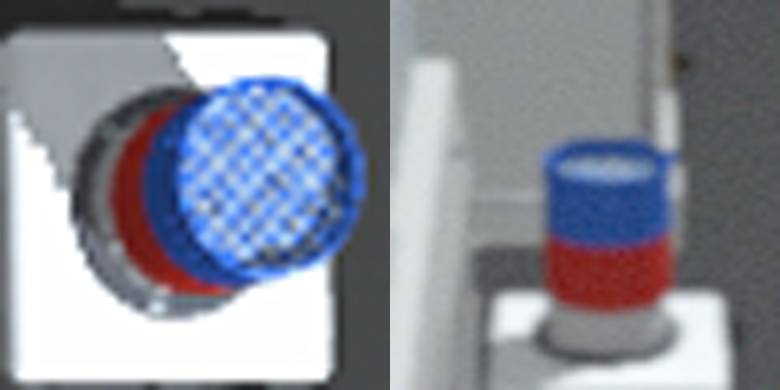

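Blue sits flush on red, with no grey foot between them: top crop (270,180), side crop (607,200). I'll descend on yellow.

{"op": "send_rows", "data": {
  "series": [
    {"ax": 0,"ay": 0,"az": 0,"dx": 0.1,"dy": 0.1,"dz": 4,"hand": 0},
    {"ax": 0,"ay": 0,"az": 0,"dx": 0.1,"dy": 0.1,"dz": 7,"hand": 0},
    {"ax": 0,"ay": 0,"az": 0,"dx": 0.1,"dy": 0.1,"dz": 9.5,"hand": 0},
    {"ax": 0,"ay": 0,"az": 0,"dx": 0.1,"dy": 0.1,"dz": 10.2,"hand": 0},
    {"ax": 0,"ay": 0,"az": 0,"dx": 0.1,"dy": 0.1,"dz": 10.2,"hand": 0},
    {"ax": 0,"ay": 0,"az": 0,"dx": 0.1,"dy": 0.1,"dz": 10.2,"hand": 1},
    {"ax": 0,"ay": 0,"az": 0,"dx": 0.1,"dy": 0.1,"dz": 10.2,"hand": 1},
    {"ax": 0,"ay": 0,"az": 0,"dx": 0.1,"dy": 0.1,"dz": 10.2,"hand": 1},
    {"ax": 0,"ay": 0,"az": 0,"dx": 0.1,"dy": 0.1,"dz": 10.2,"hand": 1},
    {"ax": 0,"ay": 0,"az": 0,"dx": 0.1,"dy": 0.1,"dz": 10.2,"hand": 1}
  ]
}}

```text
clock: 17.6
eef_pos: [438.8, 280.3, 11.3]
tool_rot: [3.141, -0.003, 1.573]
force: [-1.5, -0.1, 4.9]
width: 57.2
gripper_force: 63.1
```

{"op": "send_rows", "data": {
  "series": [
    {"ax": 0,"ay": 0,"az": 0,"dx": 0,"dy": 0,"dz": -3,"hand": 1},
    {"ax": 0,"ay": 0,"az": 0,"dx": 0,"dy": 0,"dz": -7,"hand": 1},
    {"ax": 0,"ay": 0,"az": 0,"dx": 0,"dy": 0,"dz": -11.5,"hand": 1},
    {"ax": 0,"ay": 0,"az": 0,"dx": -2,"dy": 0,"dz": -15.5,"hand": 1},
    {"ax": 0,"ay": 0,"az": 0,"dx": -5,"dy": 0,"dz": -19,"hand": 1},
    {"ax": 0,"ay": 0,"az": 0,"dx": -9.5,"dy": 0,"dz": -19,"hand": 1},
    {"ax": 0,"ay": 0,"az": 0,"dx": -14,"dy": 0,"dz": -19,"hand": 1},
    {"ax": 0,"ay": 0,"az": 0,"dx": -18.5,"dy": 0,"dz": -19,"hand": 1},
    {"ax": 0,"ay": 0,"az": 0,"dx": -23,"dy": 0,"dz": -19,"hand": 1},
    {"ax": 0,"ay": 0,"az": 0,"dx": -27.5,"dy": 0,"dz": -19,"hand": 1}
  ]
}}

```text
clock: 18.6
eef_pos: [438.6, 2.9, 200.1]
tool_rot: [3.142, -0.003, 1.573]
force: [0.8, 0.1, -0.4]
width: 57.0
gripper_force: 64.5
```

```bash
python3 - <<'E'
from h import *
go(516,-301,185)
E
```

```text
18.6 [438.6   2.9 200.1] [ 3.1415e+00 -2.6000e-03  1.5732e+00] F [ 0.8  0.1 -0.4] w 57.0 q [-0.32  0.4   0.34  2.12 -0.22  0.65  0.18]
d cm [-30.42   7.67   1.43] a [ 0.0001 -0.0026  0.0024]
```

{"op": "send_rows", "data": {
  "series": [
    {"ax": 0,"ay": 0,"az": 0,"dx": -4.5,"dy": 0,"dz": 0,"hand": 1},
    {"ax": 0,"ay": 0,"az": 0,"dx": -9,"dy": 0.5,"dz": 0,"hand": 1},
    {"ax": 0,"ay": 0,"az": 0,"dx": -13.5,"dy": 1.5,"dz": 0,"hand": 1},
    {"ax": 0,"ay": 0,"az": 0,"dx": -18,"dy": 3,"dz": 0,"hand": 1},
    {"ax": 0,"ay": 0,"az": 0,"dx": -22.5,"dy": 5,"dz": 0,"hand": 1},
    {"ax": 0,"ay": 0,"az": 0,"dx": -26.5,"dy": 6.8,"dz": 0,"hand": 1},
    {"ax": 0,"ay": 0,"az": 0,"dx": -29.5,"dy": 7.7,"dz": 0.5,"hand": 1},
    {"ax": 0,"ay": 0,"az": 0,"dx": -30.4,"dy": 7.7,"dz": 1.5,"hand": 1},
    {"ax": 0,"ay": 0,"az": 0,"dx": -30.4,"dy": 7.7,"dz": 2.5,"hand": 1},
    {"ax": 0,"ay": 0,"az": 0,"dx": -30.4,"dy": 7.7,"dz": 3,"hand": 1}
  ]
}}

```text
clock: 19.6
eef_pos: [515.3, -297.1, 167.2]
tool_rot: [-3.137, -0.005, 1.574]
force: [0.1, 0.0, -1.4]
width: 57.1
gripper_force: 64.5
```

{"op": "send_rows", "data": {
  "series": [
    {"ax": 0,"ay": 0,"az": 0,"dx": 0,"dy": 0,"dz": 0.5,"hand": 1},
    {"ax": 0,"ay": 0,"az": 0,"dx": 0,"dy": 0,"dz": 1,"hand": 1},
    {"ax": 0,"ay": 0,"az": 0,"dx": 0,"dy": 0,"dz": 1.2,"hand": 1},
    {"ax": 0,"ay": 0,"az": 0,"dx": 0,"dy": 0,"dz": 1.2,"hand": 1},
    {"ax": 0,"ay": 0,"az": 0,"dx": 0,"dy": 0,"dz": 1.2,"hand": 1},
    {"ax": 0,"ay": 0,"az": 0,"dx": 0,"dy": 0,"dz": 1.2,"hand": 1}
  ]
}}

```text
clock: 20.2
eef_pos: [516.4, -299.4, 156.6]
tool_rot: [-3.14, -0.002, 1.573]
force: [-0.2, 0.3, -1.0]
width: 57.2
gripper_force: 64.5
```

```bash
python3 - <<'E'
from h import *
s=get_image('side');M=masks(s)
for k,n in(('red',(516,-302,77)),('blue',(516,-302,115)),('yellow',(516,-302,170))):
    print(k,blob(M[k],proj(s,n))[1])
go(516,-300.5,149)
E
```

```text
red [269 143  20  13 200]
blue [269 126  20  18 288]
yellow [268 105  21  20 359]
20.25 [ 516.4 -299.4  156.6] [-3.1401e+00 -1.7000e-03  1.5728e+00] F [ 0.6  0.6 -1. ] w 56.9 q [ 0.29  0.66  0.3   1.75 -0.26  0.77  0.73]
d cm [-0.11 -0.04  0.76] a [-0.0015 -0.0017  0.002 ]
```

Yellow is aligned. I need about 22.5 mm more, plus a small press.

{"op": "send_rows", "data": {
  "series": [
    {"ax": 0,"ay": 0,"az": 0,"dx": -0.1,"dy": 0,"dz": 0.5,"hand": 1},
    {"ax": 0,"ay": 0,"az": 0,"dx": -0.1,"dy": 0,"dz": 0.8,"hand": 1},
    {"ax": 0,"ay": 0,"az": 0,"dx": -0.1,"dy": 0,"dz": 1.1,"hand": 1},
    {"ax": 0,"ay": 0,"az": 0,"dx": -0.1,"dy": 0,"dz": 1.4,"hand": 1},
    {"ax": 0,"ay": 0,"az": 0,"dx": -0.1,"dy": 0,"dz": 1.7,"hand": 1},
    {"ax": 0,"ay": 0,"az": 0,"dx": -0.1,"dy": 0,"dz": 2.0,"hand": 1},
    {"ax": 0,"ay": 0,"az": 0,"dx": -0.1,"dy": 0,"dz": 2.2,"hand": 1},
    {"ax": 0,"ay": 0,"az": 0,"dx": -0.1,"dy": 0,"dz": 2.3,"hand": 1},
    {"ax": 0,"ay": 0,"az": 0,"dx": -0.1,"dy": 0,"dz": 2.3,"hand": 1},
    {"ax": 0,"ay": 0,"az": 0,"dx": -0.1,"dy": 0,"dz": 2.3,"hand": 1}
  ]
}}

```text
clock: 21.25
eef_pos: [516.3, -300.4, 134.3]
tool_rot: [-3.14, -0.002, 1.573]
force: [-1.4, 1.0, 5.5]
width: 56.8
gripper_force: 65.2
```

{"op": "send_rows", "data": {
  "series": [
    {"ax": 0,"ay": 0,"az": 0,"dx": 0,"dy": 0,"dz": 0,"hand": 0},
    {"ax": 0,"ay": 0,"az": 0,"dx": 0,"dy": 0,"dz": 0,"hand": 0},
    {"ax": 0,"ay": 0,"az": 0,"dx": 0,"dy": 0,"dz": 0,"hand": 0},
    {"ax": 0,"ay": 0,"az": 0,"dx": 0,"dy": 0,"dz": 0,"hand": 0},
    {"ax": 0,"ay": 0,"az": 0,"dx": 0,"dy": 0,"dz": 0,"hand": 0},
    {"ax": 0,"ay": 0,"az": 0,"dx": 0,"dy": 0,"dz": -3.5,"hand": 0},
    {"ax": 0,"ay": 0,"az": 0,"dx": 0,"dy": 0,"dz": -7.5,"hand": 0},
    {"ax": 0,"ay": 0,"az": 0,"dx": 1,"dy": -1,"dz": -9,"hand": 0},
    {"ax": 0,"ay": 0,"az": 0,"dx": 5,"dy": -4,"dz": -9,"hand": 0},
    {"ax": 0,"ay": 0,"az": 0,"dx": 9,"dy": -7,"dz": -9,"hand": 0}
  ]
}}

```text
clock: 22.25
eef_pos: [445.8, -210.3, 224.0]
tool_rot: [-3.141, -0.001, 1.571]
force: [-0.0, 1.0, -0.3]
width: 85.4
gripper_force: 0.0
```

{"op": "send_rows", "data": {
  "series": [
    {"ax": 0,"ay": 0,"az": 0,"dx": 4.5,"dy": -0.8,"dz": 0,"hand": 0},
    {"ax": 0,"ay": 0,"az": 0,"dx": 9,"dy": -0.8,"dz": 2,"hand": 0},
    {"ax": 0,"ay": 0,"az": 0,"dx": 13.5,"dy": -0.8,"dz": 4,"hand": 0},
    {"ax": 0,"ay": 0,"az": 0,"dx": 18,"dy": -0.8,"dz": 6,"hand": 0},
    {"ax": 0,"ay": 0,"az": 0,"dx": 22.5,"dy": -0.8,"dz": 8,"hand": 0},
    {"ax": 0,"ay": 0,"az": 0,"dx": 25.4,"dy": -0.8,"dz": 10,"hand": 0},
    {"ax": 0,"ay": 0,"az": 0,"dx": 25.4,"dy": -0.8,"dz": 12,"hand": 0},
    {"ax": 0,"ay": 0,"az": 0,"dx": 25.4,"dy": -0.8,"dz": 12,"hand": 0},
    {"ax": 0,"ay": 0,"az": 0,"dx": 25.4,"dy": -0.8,"dz": 12,"hand": 0},
    {"ax": 0,"ay": 0,"az": 0,"dx": 25.4,"dy": -0.8,"dz": 12,"hand": 0}
  ]
}}

```text
clock: 23.25
eef_pos: [438.2, 42.7, 105.0]
tool_rot: [-3.141, -0.002, 1.571]
force: [0.5, 0.4, 0.5]
width: 85.6
gripper_force: 0.0
```

```bash
python3 - <<'E'
from h import *
go(437,43,21)
V=[]
for n,b in(('wrist',(140,150,440,420)),('side',(245,90,305,170))):
    g=get_image(n);im=g['pixels'];x0,y0,x1,y1=b
    V.append(cv2.resize(im[y0:y1,x0:x1],(400,390),interpolation=2))
cv2.imwrite('pics/p6.png',np.hstack(V)[:,:,::-1])
E
```

```text
23.25 [438.2  42.7 105. ] [-3.1412e+00 -1.8000e-03  1.5708e+00] F [0.5 0.4 0.5] w 85.6 q [-0.32  0.57  0.24  2.2  -0.34  0.4   0.19]
d cm [ 0.02 -0.12  8.4 ] a [-0.0004 -0.0018 -0.    ]
```

View pics/p6.png

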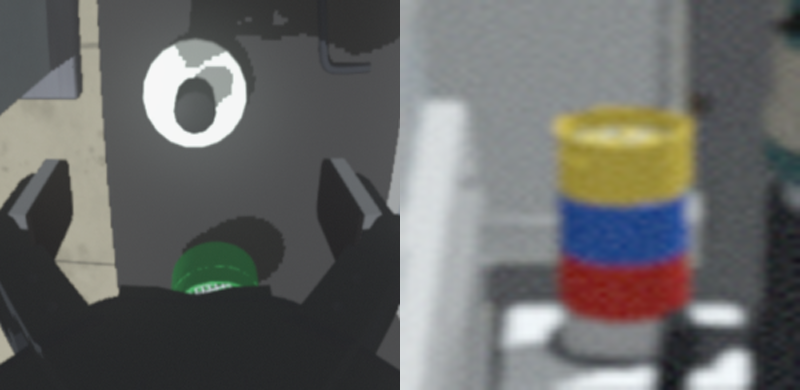

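Yellow sits flush on blue, side crop (625,155). In the wrist crop the lid knob at (195,105) is central between the fingers. I'll check its position by ray.

```bash
python3 - <<'E'
from h import *
g=get_image('wrist');K=g['mtx']
h=cv2.cvtColor(g['pixels'],cv2.COLOR_RGB2HSV)
m=(h[...,2]>125)&(h[...,1]<60);m[:170]=0
c,st=blob(m,(286,220));print(st)
def fray(uv,z):
    d=(np.atleast_2d(uv)-K[:2,2])/K[0,0];t=np.hypot(*d.T)[:,None]
    v=np.c_[d/t*np.sin(t),np.cos(t)]@g['R'];C=-g['R'].T@g['t'];return (C+v*((z-C[2])/v[:,2])[:,None])[:,:2]
print('disc',cv2.minEnclosingCircle(fray(c,17).astype(np.float32)))
x0,y0,w,hh=st[:4];sub=(h[y0:y0+hh,x0:x0+w,2]<110).astype(np.uint8)
k,s2=blob(sub,(w/2,hh/2));k=k+[x0,y0];print(s2);P=fray(k,45);top=P[:,1]
print('knob top z45: x',(P[:,0].min()+P[:,0].max())/2,'y ends',top.min(),top.max(), 'z17', fray(k,17)[:,1].min())
# top view
g=get_image('top');c,s3=blob(masks(g)['white'],proj(g,(437,43,17)));print(s3,cv2.minEnclosingCircle(ray(g,c,17).astype(np.float32)))
E
```

```text
[ 247  178   78   75 3721]
disc ((438.4249572753906, 41.26038360595703), 29.40207290649414)
[ 25  26  29  38 905]
knob top z45: x 438.80555973994876 y ends 32.41051402458429 57.868025988524536 z17 21.51617068438098
[305 212   5  13  45] ((455.6544494628906, -25.685543060302734), 16.318735122680664)
```

{"op": "send_rows", "data": {
  "series": [
    {"ax": 0,"ay": 0,"az": 0,"dx": -0.1,"dy": 0,"dz": 4,"hand": 0},
    {"ax": 0,"ay": 0,"az": 0,"dx": -0.1,"dy": 0,"dz": 7,"hand": 0},
    {"ax": 0,"ay": 0,"az": 0,"dx": -0.1,"dy": 0,"dz": 8.2,"hand": 0},
    {"ax": 0,"ay": 0,"az": 0,"dx": -0.1,"dy": 0,"dz": 8.2,"hand": 0},
    {"ax": 0,"ay": 0,"az": 0,"dx": -0.1,"dy": 0,"dz": 8.2,"hand": 0},
    {"ax": 0,"ay": 0,"az": 0,"dx": -0.1,"dy": 0,"dz": 8.2,"hand": 0.5},
    {"ax": 0,"ay": 0,"az": 0,"dx": -0.1,"dy": 0,"dz": 8.2,"hand": 0.5},
    {"ax": 0,"ay": 0,"az": 0,"dx": -0.1,"dy": 0,"dz": 8.2,"hand": 0.5}
  ]
}}

```text
clock: 24.25
eef_pos: [437.7, 42.9, 22.7]
tool_rot: [-3.141, -0.003, 1.573]
force: [-0.7, -0.4, -1.3]
width: 43.9
gripper_force: 0.0
```

{"op": "send_rows", "data": {
  "series": [
    {"ax": 0,"ay": 0,"az": 0,"dx": 0,"dy": 0,"dz": 0,"hand": 1},
    {"ax": 0,"ay": 0,"az": 0,"dx": 0,"dy": 0,"dz": 0,"hand": 1},
    {"ax": 0,"ay": 0,"az": 0,"dx": 0,"dy": 0,"dz": 0,"hand": 1},
    {"ax": 0,"ay": 0,"az": 0,"dx": 0,"dy": 0,"dz": 0,"hand": 1},
    {"ax": 0,"ay": 0,"az": 0,"dx": 0,"dy": 0,"dz": 0,"hand": 1},
    {"ax": 0,"ay": 0,"az": 0,"dx": 0,"dy": 0,"dz": 0,"hand": 1},
    {"ax": 0,"ay": 0,"az": 0,"dx": 0,"dy": 0,"dz": 0,"hand": 1}
  ]
}}

```text
clock: 24.95
eef_pos: [437.5, 42.9, 22.6]
tool_rot: [-3.14, -0.002, 1.573]
force: [-1.2, 0.0, 5.6]
width: 19.9
gripper_force: 58.4
```

{"op": "send_rows", "data": {
  "series": [
    {"ax": 0,"ay": 0,"az": 0,"dx": 0,"dy": 0,"dz": -3,"hand": 1},
    {"ax": 0,"ay": 0,"az": 0,"dx": 0,"dy": 0,"dz": -7,"hand": 1},
    {"ax": 0,"ay": 0,"az": 0,"dx": 0,"dy": 0,"dz": -11.5,"hand": 1},
    {"ax": 0,"ay": 0,"az": 0,"dx": 0,"dy": 0,"dz": -16,"hand": 1},
    {"ax": 0,"ay": 0,"az": 0,"dx": -1,"dy": 0,"dz": -20,"hand": 1},
    {"ax": 0,"ay": 0,"az": 0,"dx": -4,"dy": 0,"dz": -21.5,"hand": 1},
    {"ax": 0,"ay": 0,"az": 0,"dx": -8,"dy": 0,"dz": -21.5,"hand": 1},
    {"ax": 0,"ay": 0,"az": 0,"dx": -12,"dy": 0,"dz": -21.5,"hand": 1},
    {"ax": 0,"ay": 0,"az": 0,"dx": -16,"dy": 0.5,"dz": -21.5,"hand": 1},
    {"ax": 0,"ay": 0,"az": 0,"dx": -20,"dy": 2,"dz": -21.5,"hand": 1}
  ]
}}

```text
clock: 25.95
eef_pos: [456.8, -158.6, 236.8]
tool_rot: [-3.139, -0.004, 1.572]
force: [1.2, -0.1, -1.0]
width: 20.0
gripper_force: 58.7
```

```bash
python3 - <<'E'
from h import *
go(516,-300.5,230)
E
```

```text
25.95 [ 456.8 -158.6  236.8] [-3.1386 -0.0037  1.5722] F [ 1.2 -0.1 -1. ] w 20.0 q [-0.25  0.48  0.76  1.97 -0.44  0.86  0.76]
d cm [-14.21   5.9    0.61] a [-0.003  -0.0037  0.0015]
```

{"op": "send_rows", "data": {
  "series": [
    {"ax": 0,"ay": 0,"az": 0,"dx": -3,"dy": 1,"dz": 0,"hand": 1},
    {"ax": 0,"ay": 0,"az": 0,"dx": -7,"dy": 3,"dz": 0,"hand": 1},
    {"ax": 0,"ay": 0,"az": 0,"dx": -11,"dy": 5,"dz": 0,"hand": 1},
    {"ax": 0,"ay": 0,"az": 0,"dx": -13.5,"dy": 5.9,"dz": 0,"hand": 1},
    {"ax": 0,"ay": 0,"az": 0,"dx": -14.2,"dy": 5.9,"dz": 1,"hand": 1},
    {"ax": 0,"ay": 0,"az": 0,"dx": -14.2,"dy": 5.9,"dz": 2,"hand": 1},
    {"ax": 0,"ay": 0,"az": 0,"dx": -14.2,"dy": 5.9,"dz": 3,"hand": 1},
    {"ax": 0,"ay": 0,"az": 0,"dx": -14.2,"dy": 5.9,"dz": 3,"hand": 1},
    {"ax": 0,"ay": 0,"az": 0,"dx": -14.2,"dy": 5.9,"dz": 3,"hand": 1},
    {"ax": 0,"ay": 0,"az": 0,"dx": -14.2,"dy": 5.9,"dz": 3,"hand": 1}
  ]
}}

```text
clock: 26.95
eef_pos: [517.7, -298.6, 206.7]
tool_rot: [-3.14, -0.002, 1.574]
force: [-0.9, -0.1, -0.1]
width: 19.6
gripper_force: 58.8
```

```bash
python3 - <<'E'
from h import *
go(516,-300.5,183.6)
s=get_image('side')
V=[cv2.resize(s['pixels'][70:160,245:315],(400,500),interpolation=2)]
w=get_image('wrist');V.append(cv2.resize(w['pixels'][170:420,170:400],(400,500)))
cv2.imwrite('pics/p7.png',np.hstack(V)[:,:,::-1])
E
```

```text
26.95 [ 517.7 -298.6  206.7] [-3.1402e+00 -2.0000e-03  1.5739e+00] F [-0.9 -0.1 -0.1] w 19.6 q [ 0.07  0.67  0.68  1.71 -0.51  0.95  0.95]
d cm [-0.19 -0.17  2.31] a [-0.0014 -0.002   0.0031]
```

View pics/p7.png

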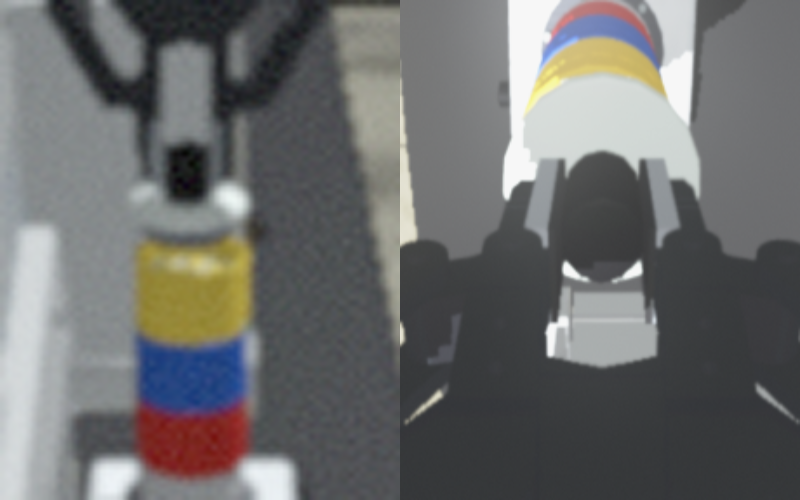

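The lid hangs level over yellow, at (190,210) in the side crop against the tower at (194,290). That is about 2 mm too far in +x, which I'll correct while descending.

{"op": "send_rows", "data": {
  "series": [
    {"ax": 0,"ay": 0,"az": 0,"dx": -0.15,"dy": -0.15,"dz": 0.4,"hand": 1},
    {"ax": 0,"ay": 0,"az": 0,"dx": -0.15,"dy": -0.15,"dz": 0.8,"hand": 1},
    {"ax": 0,"ay": 0,"az": 0,"dx": -0.15,"dy": -0.15,"dz": 1.1,"hand": 1},
    {"ax": 0,"ay": 0,"az": 0,"dx": -0.15,"dy": -0.15,"dz": 1.4,"hand": 1},
    {"ax": 0,"ay": 0,"az": 0,"dx": -0.15,"dy": -0.15,"dz": 1.7,"hand": 1},
    {"ax": 0,"ay": 0,"az": 0,"dx": -0.15,"dy": -0.15,"dz": 2.0,"hand": 1},
    {"ax": 0,"ay": 0,"az": 0,"dx": -0.15,"dy": -0.15,"dz": 2.2,"hand": 1},
    {"ax": 0,"ay": 0,"az": 0,"dx": -0.15,"dy": -0.15,"dz": 2.3,"hand": 1},
    {"ax": 0,"ay": 0,"az": 0,"dx": -0.15,"dy": -0.15,"dz": 2.3,"hand": 1},
    {"ax": 0,"ay": 0,"az": 0,"dx": -0.15,"dy": -0.15,"dz": 2.3,"hand": 1}
  ]
}}

```text
clock: 28.05
eef_pos: [515.9, -301.3, 183.7]
tool_rot: [-3.14, -0.001, 1.573]
force: [-0.3, -1.5, 2.6]
width: 20.2
gripper_force: 59.0
```

{"op": "send_rows", "data": {
  "series": [
    {"ax": 0,"ay": 0,"az": 0,"dx": 0,"dy": 0,"dz": 0.1,"hand": 1},
    {"ax": 0,"ay": 0,"az": 0,"dx": 0,"dy": 0,"dz": 0.1,"hand": 1},
    {"ax": 0,"ay": 0,"az": 0,"dx": 0,"dy": 0,"dz": 0.1,"hand": 1}
  ]
}}

```text
clock: 28.35
eef_pos: [516.1, -301.6, 183.5]
tool_rot: [-3.141, -0.001, 1.573]
force: [-0.5, -1.1, 8.1]
width: 20.0
gripper_force: 59.6
```

{"op": "send_rows", "data": {
  "series": [
    {"ax": 0,"ay": 0,"az": 0,"dx": 0,"dy": 0,"dz": 0,"hand": 0},
    {"ax": 0,"ay": 0,"az": 0,"dx": 0,"dy": 0,"dz": 0,"hand": 0},
    {"ax": 0,"ay": 0,"az": 0,"dx": 0,"dy": 0,"dz": 0,"hand": 0},
    {"ax": 0,"ay": 0,"az": 0,"dx": 0,"dy": 0,"dz": 0,"hand": 0},
    {"ax": 0,"ay": 0,"az": 0,"dx": 0,"dy": 0,"dz": -0.5,"hand": 0},
    {"ax": 0,"ay": 0,"az": 0,"dx": 0,"dy": 0,"dz": -3,"hand": 0},
    {"ax": 0,"ay": 0,"az": 0,"dx": 0,"dy": 0,"dz": -6,"hand": 0},
    {"ax": 0,"ay": 0,"az": 0,"dx": 3,"dy": -2,"dz": -7,"hand": 0},
    {"ax": 0,"ay": 0,"az": 0,"dx": 7,"dy": -4.5,"dz": -7,"hand": 0},
    {"ax": 0,"ay": 0,"az": 0,"dx": 11,"dy": -6,"dz": -7,"hand": 0}
  ]
}}

```text
clock: 29.35
eef_pos: [453.9, -190.6, 253.2]
tool_rot: [-3.14, -0.002, 1.57]
force: [1.2, 1.1, -0.5]
width: 85.1
gripper_force: 0.0
```

{"op": "send_rows", "data": {
  "series": [
    {"ax": 0,"ay": 0,"az": 0,"dx": 4,"dy": 0,"dz": 0,"hand": 0},
    {"ax": 0,"ay": 0,"az": 0,"dx": 8,"dy": 0,"dz": 0,"hand": 0},
    {"ax": 0,"ay": 0,"az": 0,"dx": 12,"dy": 0,"dz": 0,"hand": 0},
    {"ax": 0,"ay": 0,"az": 0,"dx": 16,"dy": 0,"dz": 0,"hand": 0},
    {"ax": 0,"ay": 0,"az": 0,"dx": 20,"dy": 0,"dz": 0,"hand": 0},
    {"ax": 0,"ay": 0,"az": 0,"dx": 20,"dy": 0,"dz": 0,"hand": 0},
    {"ax": 0,"ay": 0,"az": 0,"dx": 20,"dy": 0,"dz": 0,"hand": 0}
  ]
}}

```text
clock: 30.05
eef_pos: [455.4, 9.7, 253.2]
tool_rot: [-3.14, -0.002, 1.576]
force: [0.1, -0.5, 0.5]
width: 85.4
gripper_force: 0.0
```

```bash
python3 - <<'E'
from h import *
st();V=[]
for n,b in(('top',(380,160,450,220)),('side',(245,75,315,165))):
    g=get_image(n);im=g['pixels'];x0,y0,x1,y1=b
    V.append(cv2.resize(im[y0:y1,x0:x1],(400,500),interpolation=2))
cv2.imwrite('pics/p8.png',np.hstack(V)[:,:,::-1])
E
```

```text
30.05 [455.4   9.7 253.2] [-3.1399e+00 -1.9000e-03  1.5755e+00] F [ 0.1 -0.5  0.5] w 85.4 q [-0.66  0.42  0.81  2.02 -0.4   0.87  0.38]
```

View pics/p8.png

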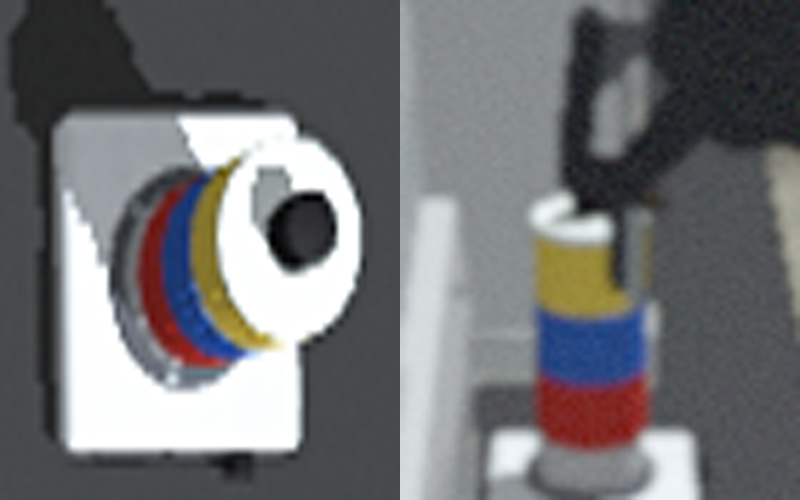

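The lid lies flush and level on yellow: top crop (290,240), side crop (585,220). The gripper only crosses the foreground of the side view. I'll let the arm come to rest and hand in.

{"op": "send_rows", "data": {
  "series": [
    {"ax": 0,"ay": 0,"az": 0,"dx": 0,"dy": 0,"dz": 0,"hand": 0},
    {"ax": 0,"ay": 0,"az": 0,"dx": 0,"dy": 0,"dz": 0,"hand": 0},
    {"ax": 0,"ay": 0,"az": 0,"dx": 0,"dy": 0,"dz": 0,"hand": 0}
  ]
}}

```text
clock: 30.45
eef_pos: [455.3, 8.0, 253.1]
tool_rot: [-3.14, -0.002, 1.571]
force: [0.3, 0.4, -0.5]
width: 85.7
gripper_force: 0.0
```

```bash
python3 -c "
from cell import *
print(finish_job())"
```

```text
the job is handed in; nothing more can be done
None
```

I built the tower on the pan (red, blue, yellow, lid), released it and handed the job in at about 30 s; in the last pictures every piece looks flush and level, but the hand-in returned no verdict.

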